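# Snap the puller onto the load cell's eye

### The arm

A 7-joint arm with a two-finger parallel gripper is mounted at the origin on the work surface. World frame = base frame: x ahead of the robot, y to its left, z up, the work surface at z = 0. Lengths are in m, angles in degrees, forces in N, time in s.
With the tool pointing down it reaches from about 0.35 to 0.9 m from the base axis. Payload 19.9 kg.
Tool frame: the origin (TCP) lies midway between the tips of the shut fingers; the grasp point (between the pads) lies 19 mm behind it; z points along the fingers, y is the direction in which the jaws open and shut (so a half turn about z gives the same grasp; the last joint's range is limited). The gripper opens to 85 mm and grips with 20 to 120 N. Pads are 22 mm wide; open, the fingers measure 114 mm over their backs; the gripper's body (76 mm by 85 mm) begins 54 mm behind the grasp point. The pads swing forward as they close: fully open they stand 13 mm farther back than shut.
Start: joints at [60.819, 23.915, -0.59, 92.452, 0.269, 63.638, -3.037], TCP at [0.282, -0.558, 0.231] pointing down, gripper open.
Joint ranges: [-161.28, 161.28], [-22.2, 115.67], [-73.04, 71.86], [3.21, 147.25], [-68.34, 248.33], [10.77, 114.83], [-161.83, 161.83]. Speed limits (degrees/s): [108.29, 108.29, 136.94, 136.94, 172.46, 172.46, 172.46].

### API

Orientations are given as a 3x3 rotation matrix whose columns are the frame's x, y, z axes.
In Python, from plant import manip gives the robot as it stands.
- The arm moves only by the tool carry_out, never from a script. Its argument "rows" is a list of rows, each a list of 7 numbers: the shift along the tool's x, y, z normalised to -1 to 1, where 1 is 300 mm, then the turn, a rotation vector about the tool's x, y, z normalised to -1 to 1, where 1 is pi/4 rad, then the finger opening in mm, from 0 to 85.4. In form: [[x, y, z, ax, ay, az, hand], ...]. A call has 1 to 8 rows; each row is the pose to reach, as a shift and turn from the pose measured when the call began, along the tool's axes at that moment; what a row does not reach only later rows make up. A row lasts 1/12 s, in which the tool goes at most 41.7 mm and 7.16 degrees, less where a joint would pass 70% of its speed; a pose out of reach is approached as far as the arm can. A call with a number of a shift or a turn outside -1 to 1 is refused whole. A call with a gripper value outside its range is refused whole. The fingers move at their own pace and stop on an object; "grip_force" is the grip in N (left out, the last holds). Time passes only in rows, so rows that repeat a pose let the fingers close. It gives the time, the measured TCP pose, the force and the opening at its end, in the units of the state.
- manip.sense(): the state, without advancing time (a new reading comes with each control period).
- manip.snapshot(name): name is "scene" or "side" or "wrist"; returns the picture (400x640x3 uint8, red, green, blue); there is no depth.
- manip.camera_params(name): a dict with "fov_y" (degrees; the focal length in pixels is half the picture's height over the tangent of half this angle, whatever the lens; pixels are square), "cx", "cy" (the principal point, pixels), "R" (3x3) and "t" (3): a world point X has camera coordinates R X + t; the wrist camera has in their place "hand_eye" (4x4, takes a point from camera to tool coordinates, whose origin is the TCP and whose axes are the flange's). Camera axes: x right, y down, z forward; pixel columns grow to the right and rows downward; lengths in m; the calibration is good to about 2 mm. A picture is of the moment at which its call begins: read the wrist's pose just before it. camera_params takes no time and is no camera call.
- manip.close_job(): hands the job in, once; it reports no verdict.
The state is a dict: "time": time; "qpos": joint angles; "joint_velocities": joint speeds; "tau": joint torques, N m; "position": TCP position; "orientation": TCP orientation; "force": force on the tool from outside, world axes, zero at the start; "torque": the same for the moment, N m; "grip_width": finger opening in m.
Only numpy, scipy, OpenCV 4.12 (cv2) and the standard library are available. Lean on these libraries where they do the work, as an engineer would, in place of code of your own. Each camera call takes 0.05 s, during which the arm holds its last target.

### The job

Get the pull station ready for a pull check: slide the puller with the snap-gate hook out of the storage rest by its hook end (the only end in reach), lay it down on the table clear of the rest and let go, then take it by its black grip instead. Push its hook in under the guard rods onto the load cell's upright eye bar until the gate flicks shut behind the bar, and leave it clipped on, lying on the station's bed. Leave the other puller (the closed loop) and everything else on the table where they are.

Things in the scene. Friction and masses are not known exactly. Their poses are not given: they have to be found in the camera images.
- hook_head (a point): Centre of the flat steel head of the snap-hook puller, 7 mm above its underside (260 g, lies flat). x points along the puller from grip to mouth, z up. Two parallel arms, 14 mm thick, run from 36 mm behind to 26 mm ahead; their outer faces, at y = -26 and +26 mm, can be gripped from above. The line of mouth, shank and grip lies at y = -6 mm. At the start only the head sticks out of the rest
- hook_grip (a point): Centre of the snap-hook puller's black plastic grip, 86 mm long (x), 22 wide (y), 26 tall, 13 mm above its underside; same axes as hook_head, which lies 105 mm ahead (x) and 6 mm to +y. hook_mouth is 131 mm straight ahead, the foremost tip of the puller 141 mm. The grip's rear end is 45 mm behind. A steel shank 14 mm wide joins grip and head
- hook_mouth (a point): Middle of the hook's mouth, on the puller's axis, 7 mm above its underside; same axes as hook_head. The mouth, 19 mm wide (y), opens forwards (+x) between a slanted nose on the +y arm and the gate's pivot on the -y arm; the foremost tip is 10 mm ahead. The gate crosses the mouth and swings only inwards
- hook_pocket (a point): Point in the pocket behind the gate, 36 mm behind hook_mouth and 2 mm to its +y, 7 mm above the underside; same axes. The pocket spans y = -14 to +22 mm about it and ends 14 mm behind it. The 8 mm bar has passed the gate once it stands about here or farther back (36 to 46 mm of push past where it stood at hook_mouth)
- gate (a joint): Angle of the hook's sprung gate, rad: 0 = shut, resting behind the nose; grows inwards to 1.15. The spring shuts it; passing it takes about 4 to 10 N of push on the puller. The push ends in a hard stop when the bar reaches the back of the pocket
- rack: Fixed aluminium storage rest, 125 x 260 mm, 44 mm high. Origin under its middle at table level; its open front faces its -x, roof edge 60 mm from the origin, roof underside at 36 mm. Two bays, at y = -60 and +60 mm, each with one puller lying on the table, head out to -x, grip under the roof. Pull a puller out some 115 mm to bring its whole grip in front of the roof edge
- eye (a point): Upright 8 mm steel eye bar of the fixed pull station; this point is 20 mm above the table. Bar goes from the bed (plate 5 mm high, 130 wide, 170 mm to the front) up to 45 mm, then back to the load cell (85 high), 65 mm behind. x points from the open front to the cell: push the puller along +x. Two guard rods cross 12 and 48 mm before the bar, at 50 to 58 mm height, on posts at y = -59 and +59 mm
- loop_head (a point): Middle of the head of the other puller, of the same size and materials, but with a plain closed ring (53 mm over all) in place of the snap hook; lies in the other bay. Leave it
- core_mid (a point): Middle of an upright concrete core, 50 mm in diameter, 100 mm tall: obstacle between rest and station
- weight_mid (a point): Middle of a brass weight, 44 mm in diameter, 58 mm tall: obstacle
- knob_mid (a point): Middle of a black star knob lying head down, 49 mm across, 32 mm tall with its stud: obstacle beside the rest
- valve_mid (a point): Middle of a small brass valve body, 24 mm square with a 16 mm side spout, 42 mm tall: obstacle beside the station
- mould_mid (a point): Middle of an open steel cube mould, 85 x 85 x 75 mm: obstacle
- mallet_grip (a point): Grip of a hammer lying at the side of the table, about 300 mm long: leave it
Mind the look-alikes: they are no part of the job. Leave any brown or orange look-alike of the part that bears hook_head alone.

How it is judged (in metres and radians):
On the way, in this order (a step that is already met when the one before it is completed fails the run):
1. the snap-hook puller lies on the table, its grip clear of the storage rest, let go (horizontal distance between hook_grip and rack above 0.115 m and height (world z) of hook_grip below 0.02 m and contact force between hook and the fingers below 0.1 N and linear speed of hook below 0.03 m/s), for 0.1 s.
2. the eye bar pushes the gate open from the mouth (value of joint gate above 0.25 rad and horizontal distance between eye and hook_mouth below 0.045 m and contact force between gate and station above 0.3 N), for 0.02 s.
At the end, for the whole second after the job is handed in: The eye bar stands inside the hook's pocket (20 mm behind to 24 mm ahead of hook_pocket, 18 mm to one side, 22 mm to the other), the gate is shut (under 0.12 rad), the puller lies flat (within 0.2 rad) on the bed with its grip's centre under 30 mm, still and released (x of eye in the frame of hook_pocket between -0.02 and 0.024 m and y of eye in the frame of hook_pocket between -0.018 and 0.022 m and value of joint gate below 0.12 rad and angle between hook_head's own z axis and vertical below 0.2 rad and height (world z) of hook_grip below 0.03 m and contact force between hook and the fingers below 0.1 N and linear speed of hook below 0.03 m/s); the robot touches nothing.
It fails at once if the puller with the closed loop is moved more than 25 mm (distance of loop_head from where it was at the start of the episode above 0.025 m).
It fails at once if the core, weight, knob, valve, mould or mallet is moved more than 25 mm (distance of any of core_mid, weight_mid, knob_mid, valve_mid, mould_mid, mallet_grip from where it was at the start of the episode above 0.025 m).
It also fails if it takes over 56 s, if anything falls off the work surface, if the arm or the gripper's body presses on something with over 40 N, if the wrist force passes 120 N, or if a joint passes its speed limit or range.

## Working session

There is one attempt and no reset: what is moved stays moved. The work goes in short steps, Python scripts to look and compute and a tool call to move; the robot and the scene stay as the last step left them, time stands still between calls to the robot, and variables do not carry over. Pictures are saved under pics/ and viewed, and the job is handed in when it is done.

Besides the shell and the picture viewer there is one more tool, called by a JSON object that holds its "fn" and its "kwargs". carry_out: Moves the arm, as the interface text tells. Scaled input: -1 to 1 covers 300 mm each way for a shift and pi/4 rad each way for a turn. Its arguments: {"type":"object","properties":{"rows":{"type":"array"},"grip_force":{"type":"number"}},"required":["rows"]}

```bash
ls; mkdir -p pics; python3 - <<'E'
from plant import manip
import cv2
s=manip.sense(); print(s)
for n in ["scene","side","wrist"]:
    im=manip.snapshot(n); cv2.imwrite(f"pics/{n}0.png",im[:,:,::-1]); print(n,manip.camera_params(n))
E
```

```text
pics
{'time': 0.0, 'qpos': array([60.8210857 , 23.9470695 , -0.59160836, 92.48562299,  0.26845131,
       63.6382139 , -3.03557758]), 'joint_velocities': array([-0.03910799,  0.00632407,  0.09289352, -0.04092183,  0.05705138,
       -0.10556284, -0.05329506]), 'tau': array([-9.22944455e-04, -8.64436769e+01,  6.78887330e-01, -4.34897447e+01,
        1.91733101e-02,  7.29416482e-03, -1.16127449e-04]), 'position': array([ 0.28165798, -0.55754573,  0.23067   ]), 'orientation': array([[ 8.92558112e-01,  4.50931976e-01, -6.07743647e-04],
       [ 4.50932380e-01, -8.92557497e-01,  1.05025286e-03],
       [-6.88535519e-05, -1.21146300e-03, -9.99999264e-01]]), 'force': array([ 1.3590384 ,  0.4308571 , -0.72819666]), 'torque': array([-0.0052951 ,  0.01152408, -0.02804624]), 'grip_width': 0.08549896422533328}
scene {'fov_y': 54.461879324540774, 'cx': 314.51469065290433, 'cy': 202.45335763536596, 'R': array([[-0.68776791,  0.72589849,  0.00683243],
       [ 0.43679355,  0.42133018, -0.79479071],
       [-0.57981609, -0.54364718, -0.60684515]]), 't': array([ 0.37085539, -0.14388504,  1.74548009])}
side {'fov_y': 51.612552282329794, 'cx': 322.0591648604745, 'cy': 202.24456471787724, 'R': array([[ 9.59649032e-01, -2.81200324e-01, -3.37987844e-04],
       [-1.48158229e-01, -5.04595530e-01, -8.50548347e-01],
       [ 2.39003923e-01,  8.16277973e-01, -5.25896753e-01]]), 't': array([-0.47113847,  0.11403225,  1.14496175])}
wrist {'fov_y': 67.06832261417895, 'cx': 323.5256180782896, 'cy': 202.2700396637711, 'hand_eye': array([[ 3.36379833e-04, -9.55212708e-01, -2.95919870e-01,
         7.69305978e-02],
       [ 9.99999864e-01,  4.39398102e-04, -2.81626456e-04,
         1.22488014e-03],
       [ 3.99039799e-04, -2.95919735e-01,  9.55212726e-01,
        -1.42543414e-01],
       [ 0.00000000e+00,  0.00000000e+00,  0.00000000e+00,
         1.00000000e+00]])}
```

View pics/scene0.png

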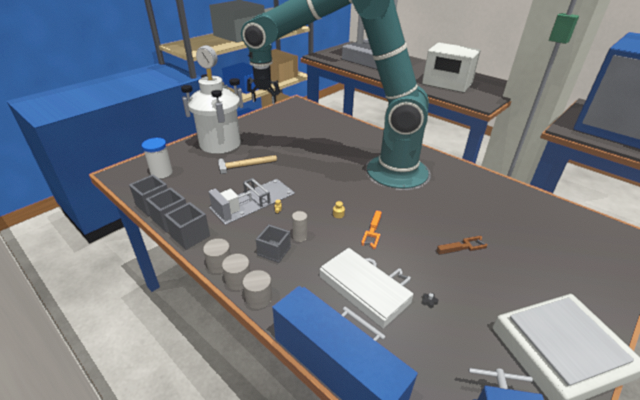

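View pics/side0.png

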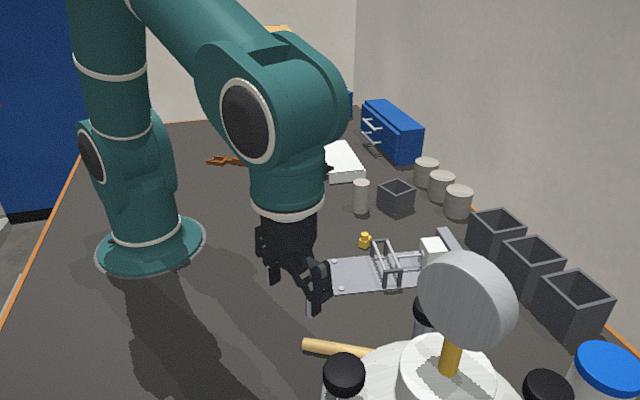

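View pics/wrist0.png

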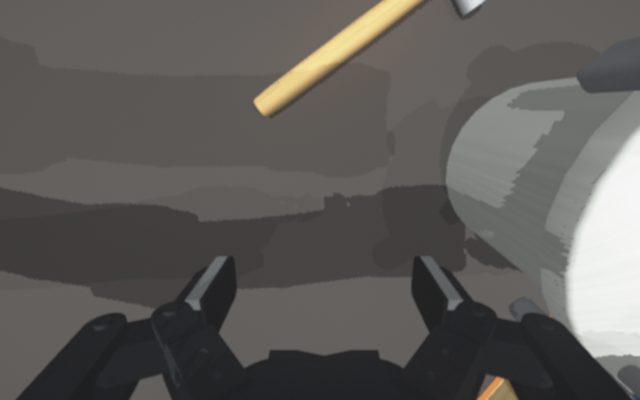

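```bash
cat > h.py <<'E'
import numpy as np, cv2
from plant import manip
def ray(n,u,v,pose=None):
    c=manip.camera_params(n); f=200/np.tan(np.radians(c['fov_y']/2))
    d=np.array([(u-c['cx'])/f,(v-c['cy'])/f,1.0])
    if n=='wrist':
        P,R=pose; H=c['hand_eye']; return P+R@H[:3,3], R@(H[:3,:3]@d)
    return -c['R'].T@c['t'], c['R'].T@d
def onz(n,u,v,z,pose=None):
    o,d=ray(n,u,v,pose); return o+d*(z-o[2])/d[2]
def proj(n,X,pose=None):
    c=manip.camera_params(n); f=200/np.tan(np.radians(c['fov_y']/2))
    if n=='wrist':
        P,R=pose; H=c['hand_eye']; x=H[:3,:3].T@(R.T@(np.array(X)-P)-H[:3,3])
    else: x=c['R']@np.array(X)+c['t']
    return x[0]/x[2]*f+c['cx'],x[1]/x[2]*f+c['cy']
def tri(*rays):
    A=np.zeros((3,3));b=np.zeros(3)
    for o,d in rays:
        d=d/np.linalg.norm(d);M=np.eye(3)-np.outer(d,d);A+=M;b+=M@o
    X=np.linalg.solve(A,b); return X,[float(np.linalg.norm(np.cross(X-o,d/np.linalg.norm(d)))) for o,d in rays]
def pose():
    s=manip.sense(); return np.array(s['position']),np.array(s['orientation'])
def mv(target,R=None):
    """shift & turn in scaled units to target pos (TCP) and rot"""
    from scipy.spatial.transform import Rotation as Ro
    P,C=pose(); d=C.T@(np.array(target)-P)/0.3
    w=Ro.from_matrix(C.T@(C if R is None else R)).as_rotvec()/(np.pi/4)
    return np.round(d,4),np.round(w,4)
def down(yaw):
    """tool z down, tool x at heading yaw(deg)"""
    a=np.radians(yaw);x=np.array([np.cos(a),np.sin(a),0]);z=np.array([0,0,-1.]);return np.stack([x,np.cross(z,x),z],1)
def crop(src,box,out,k):
    im=cv2.imread(src);x0,y0,x1,y1=box;cv2.imwrite(out,cv2.resize(im[y0:y1,x0:x1],None,fx=k,fy=k,interpolation=cv2.INTER_CUBIC))
E
python3 - <<'E'
from h import *
for nm,u,v in [("rack mid top",367,284),("hookA?",400,275),("orange",372,230),("brown",465,245),("knob",430,298),("station eye",262,192),("core",300,226),("weight",339,210),("mould",273,243),("valve",278,206)]:
    print(nm,onz('scene',u,v,0.02).round(3))
crop('pics/scene0.png',(300,190,500,340),'pics/c1.png',4)
crop('pics/scene0.png',(190,160,350,280),'pics/c2.png',5)
E
```

```text
rack mid top [0.636 0.314 0.02 ]
hookA? [0.535 0.367 0.02 ]
orange [0.424 0.174 0.02 ]
brown [0.265 0.452 0.02 ]
knob [0.55  0.482 0.02 ]
station eye [ 0.546 -0.287  0.02 ]
core [ 0.587 -0.027  0.02 ]
weight [0.418 0.014 0.02 ]
mould [ 0.714 -0.031  0.02 ]
valve [ 0.563 -0.172  0.02 ]
```

View pics/c1.png

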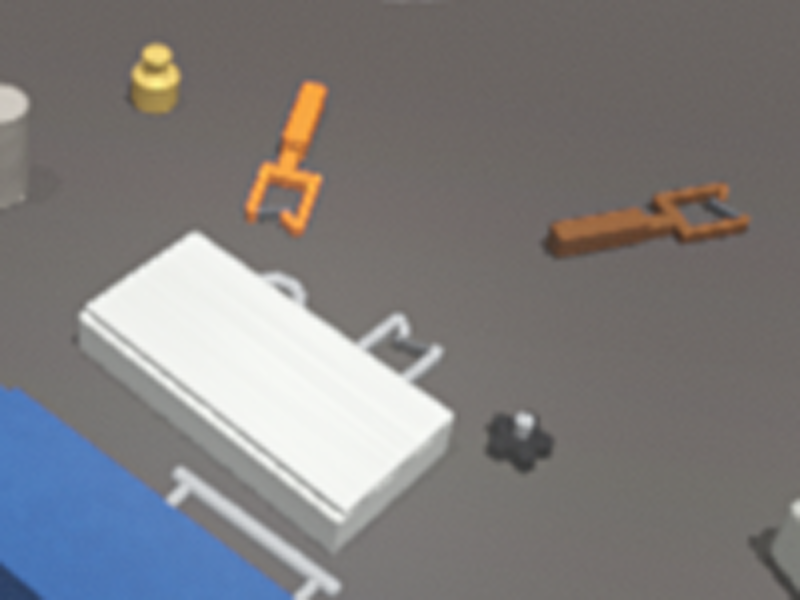

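View pics/c2.png

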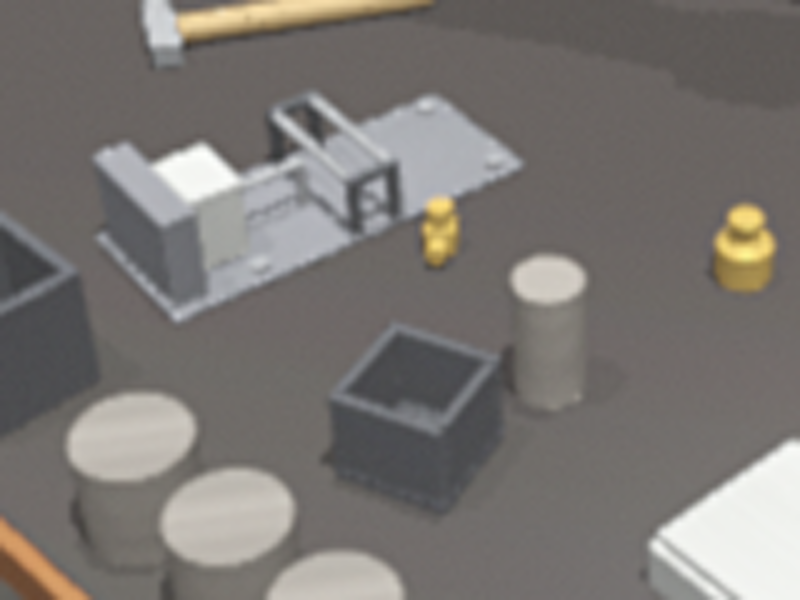

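```bash
python3 - <<'E'
from h import *
def c1(x,y):return 300+x/4-.5,190+y/4-.5
def c2(x,y):return 190+x/5-.5,160+y/5-.5
for p in [(195,232),(453,415),(80,315),(338,512)]: print('roof',onz('scene',*c1(*p),.044).round(3))
for p in [(400,318),(440,350),(360,345),(405,378),(410,345)]: print('head',onz('scene',*c1(*p),.014).round(3))
for p in [(435,96),(522,162),(180,318),(98,240)]: print('bed',onz('scene',*c2(*p),.005).round(3))
for p in [(310,95),(395,160),(272,110),(350,178)]: print('rodcorners',onz('scene',*c2(*p),.058).round(3))
E
```

```text
roof [0.572 0.185 0.044]
roof [0.59  0.443 0.044]
roof [0.706 0.179 0.044]
roof [0.717 0.431 0.044]
head [0.509 0.349 0.014]
head [0.516 0.391 0.014]
head [0.556 0.342 0.014]
head [0.56  0.387 0.014]
head [0.528 0.371 0.014]
bed [ 0.426 -0.334  0.005]
bed [ 0.441 -0.21   0.005]
bed [ 0.755 -0.25   0.005]
bed [ 0.743 -0.373  0.005]
rodcorners [ 0.546 -0.347  0.058]
rodcorners [ 0.558 -0.229  0.058]
rodcorners [ 0.581 -0.352  0.058]
rodcorners [ 0.598 -0.236  0.058]
```

```bash
python3 - <<'E'
from h import *
print(mv([0.51,-0.285,0.28],down(-7)))
E
```

```text
(array([ 1.089 , -0.4681, -0.1636]), array([-1.100e-03,  4.000e-04,  7.511e-01]))
```

{"fn": "carry_out", "kwargs": {"rows": [[0.95,-0.41,-0.16,0,0,0.75,85],[0.95,-0.41,-0.16,0,0,0.75,85],[0.95,-0.41,-0.16,0,0,0.75,85],[0.95,-0.41,-0.16,0,0,0.75,85],[0.95,-0.41,-0.16,0,0,0.75,85],[0.95,-0.41,-0.16,0,0,0.75,85],[0.95,-0.41,-0.16,0,0,0.75,85],[0.95,-0.41,-0.16,0,0,0.75,85]]}}

```text
time: 0.82
position: [0.4818, -0.3172, 0.2793]
orientation: [[0.993, -0.121, -0.0], [-0.121, -0.993, 0.001], [-0.001, -0.001, -1.0]]
force: [-0.4, -0.4, 0.1]
grip_width: 0.0849
```

{"fn": "carry_out", "kwargs": {"rows": [[0.13,0,0,0,0,0,85],[0.13,0,0,0,0,0,85],[0.13,0,0,0,0,0,85]]}}

```text
time: 1.07
position: [0.5218, -0.3209, 0.2784]
orientation: [[0.993, -0.118, -0.001], [-0.118, -0.993, 0.002], [-0.001, -0.001, -1.0]]
force: [-0.2, -0.3, -0.2]
grip_width: 0.085
```

```bash
python3 - <<'E'
from h import *
np.savez('p1.npz',*pose());print(manip.sense()['time'],pose())
cv2.imwrite('pics/w1.png',manip.snapshot('wrist')[:,:,::-1])
E
```

```text
1.0667 (array([ 0.52182139, -0.32090088,  0.27835098]), array([[ 0.99300074, -0.11810164, -0.00123956],
       [-0.11809957, -0.99300042,  0.0016305 ],
       [-0.00142345, -0.0014727 , -0.9999979 ]]))
```

View pics/w1.png

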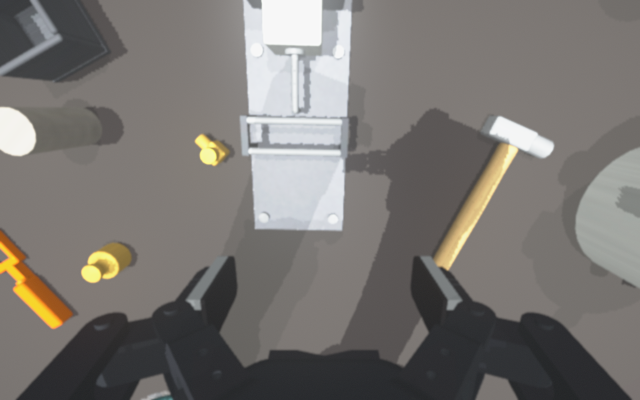

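```bash
python3 - <<'E'
from h import *
crop('pics/w1.png',(235,30,365,240),'pics/w1c.png',2.8)
E
```

```text
(no output)
```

View pics/w1c.png

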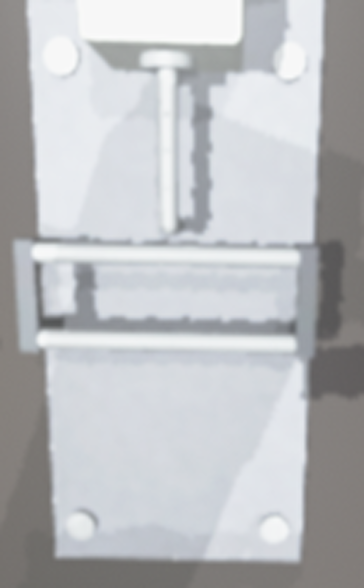

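```bash
python3 - <<'E'
from h import *
z=np.load('p1.npz');po=(z['arr_0'],z['arr_1'])
c=lambda x,y:(235+x/2.8,30+y/2.8)
W=lambda x,y,h:onz('wrist',*c(x,y),h,po).round(4)
print('front',W(57,558,.005),W(300,560,.005),'edges',W(38,200,.005),W(322,200,.005))
print('screws',W(80,525,.008),W(274,528,.008),W(61,57,.008),W(290,61,.008))
print('bar front top',W(171,231,.045),'bar back',W(169,68,.041),'rod1',W(40,257,.054),W(300,257,.054),'rod2',W(40,341,.054),W(295,343,.054))
a=ray('wrist',*c(171,228),po)
# scene: same bar top
crop('pics/scene0.png',(225,170,305,230),'pics/c3.png',10)
E
```

```text
front [ 0.4403 -0.2089  0.005 ] [ 0.4241 -0.3368  0.005 ] edges [ 0.6189 -0.2334  0.005 ] [ 0.6032 -0.3651  0.005 ]
screws [ 0.4583 -0.2251  0.008 ] [ 0.4448 -0.3251  0.008 ] [ 0.6766 -0.2557  0.008 ] [ 0.663  -0.3561  0.008 ]
bar front top [ 0.5979 -0.2967  0.045 ] bar back [ 0.6612 -0.3047  0.041 ] rod1 [ 0.594  -0.2413  0.054 ] [ 0.5812 -0.3498  0.054 ] rod2 [ 0.5595 -0.2346  0.054 ] [ 0.5457 -0.344   0.054 ]
```

View pics/c3.png

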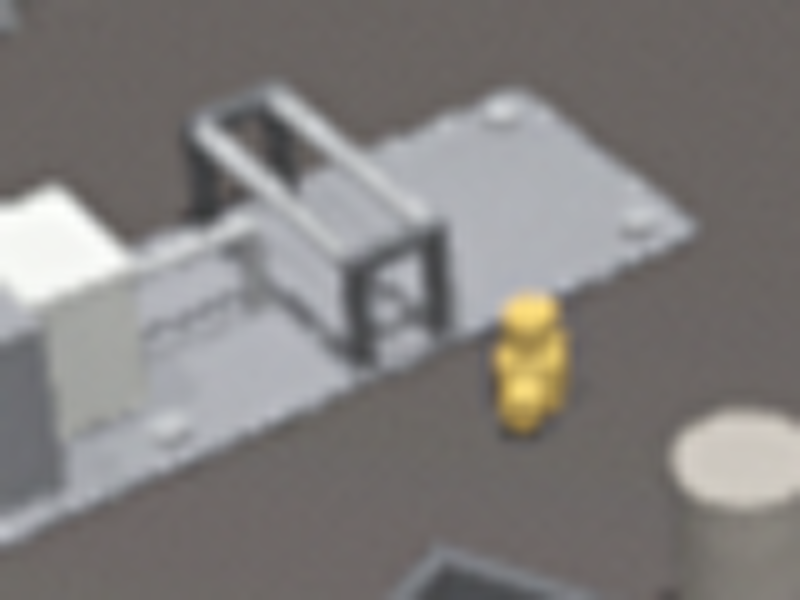

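{"fn": "carry_out", "kwargs": {"rows": [[0,-1,0,0,0,-1,85],[0,-1,0,0,0,-1,85],[0,-1,0,0,0,-1,85],[0,-1,0,0,0,-1,85],[0,-1,0,0,0,-1,85],[0,-1,0,0,0,-1,85],[0,-1,0,0,0,-1,85],[0,-1,0,0,0,-1,85]]}}

```text
time: 1.78
position: [0.5561, -0.0179, 0.2792]
orientation: [[0.782, 0.624, -0.001], [0.624, -0.782, 0.003], [0.001, -0.003, -1.0]]
force: [-0.3, 1.2, -0.3]
grip_width: 0.0847
```

```bash
python3 - <<'E'
from h import *
print(pose(),manip.sense()['qpos'])
print(mv([0.50,0.25,0.28]))
z=np.load('p1.npz');po=(z['arr_0'],z['arr_1'])
c=lambda x,y:(235+x/2.8,30+y/2.8)
c3=lambda x,y:(225+x/10-.5,170+y/10-.5)
for n,a,b in [('screwFL',(80,525),(638,222)),('screwFR',(274,528),(503,110)),('screwBL',(61,57),(172,430)),('barfront',(171,231),(258,232)),('front corner L',(57,558),(695,228)),('rod2L',(40,341),(428,215))]:
    print(n,tri(ray('wrist',*c(*a),po),ray('scene',*c3(*b))))
E
```

```text
(array([ 0.55607883, -0.01788871,  0.27924674]), array([[ 7.81659189e-01,  6.23705049e-01, -9.61388937e-04],
       [ 6.23704885e-01, -7.81654500e-01,  2.90867736e-03],
       [ 1.06268276e-03, -2.87321736e-03, -9.99995308e-01]])) [ 14.43543079  15.40942002 -18.88894365  98.58527854   5.18015526
  66.92733244 -57.27147203]
(array([ 4.108e-01, -8.146e-01,  3.000e-04]), array([0., 0., 0.]))
screwFL (array([ 0.45725568, -0.22604228,  0.00627063]), [0.0002482179791013145, 0.00024821797910142327])
screwFR (array([ 0.4430957 , -0.32600991,  0.00728707]), [0.0007988408476245855, 0.0007988408476243437])
screwBL (array([ 0.67567621, -0.25612953,  0.00601147]), [0.0006935457212560878, 0.0006935457212560111])
barfront (array([ 0.59662644, -0.29689095,  0.03789413]), [0.0006261783329059345, 0.0006261783329058899])
front corner L (array([ 0.43962282, -0.20992635,  0.00259517]), [0.0008965579393336616, 0.0008965579393337894])
rod2L (array([ 0.55865161, -0.23632769,  0.05671949]), [0.00042459762778421326, 0.0004245976277841011])
```

{"fn": "carry_out", "kwargs": {"rows": [[0.41,-0.81,0,0,0,-1,85],[0.41,-0.81,0,0,0,-1,85],[0.41,-0.81,0,0,0,-1,85],[0.41,-0.81,0,0,0,-1,85],[0.41,-0.81,0,0,0,-1,85],[0.41,-0.81,0,0,0,-1,85],[0.41,-0.81,0,0,0,-1,85]]}}

```text
time: 2.37
position: [0.4992, 0.2511, 0.2804]
orientation: [[0.103, 0.995, -0.001], [0.995, -0.103, 0.003], [0.003, -0.001, -1.0]]
force: [-0.3, 0.2, -0.3]
grip_width: 0.0849
```

```bash
python3 - <<'E'
from h import *
print(pose(),manip.sense()['qpos'])
print(mv([0.51,0.37,0.26]))
E
```

```text
(array([0.49923178, 0.25107446, 0.28039486]), array([[ 1.03350989e-01,  9.94644804e-01, -5.34828197e-04],
       [ 9.94640277e-01, -1.03348841e-01,  3.12026144e-03],
       [ 3.04827796e-03, -8.54443772e-04, -9.99994989e-01]])) [ -2.22379494  17.40232076 -33.75125882  97.86150833  10.16283481
  67.77339161 -44.54491264]
(array([ 0.3978, -0.0052,  0.0692]), array([0., 0., 0.]))
```

{"fn": "carry_out", "kwargs": {"rows": [[0.4,0,0.07,0,0,-1,85],[0.4,0,0.07,0,0,-1,85],[0.4,0,0.07,0,0,-1,85],[0.4,0,0.07,0,0,-1,85],[0.4,0,0.07,0,0,-1,85],[0.4,0,0.07,0,0,-1,85],[0.4,0,0.07,0,0,-1,85]]}}

```text
time: 2.95
position: [0.512, 0.3691, 0.2593]
orientation: [[-0.635, 0.773, -0.001], [0.773, 0.635, 0.002], [0.002, 0.001, -1.0]]
force: [0.5, 0.5, -0.8]
grip_width: 0.0853
```

{"fn": "carry_out", "kwargs": {"rows": [[0,0,0,0,0,-1,85],[0,0,0,0,0,-1,85],[0,0,0,0,0,-1,85],[0,0,0,0,0,-1,85],[0,0,0,0,0,-1,85],[0,0,0,0,0,-1,85],[0,0,0,0,0,-1,85]]}}

```text
time: 3.53
position: [0.5126, 0.3675, 0.259]
orientation: [[-0.996, 0.092, -0.001], [0.092, 0.996, 0.001], [0.001, 0.001, -1.0]]
force: [0.8, 0.2, 0.4]
grip_width: 0.0847
```

```bash
python3 - <<'E'
from h import *
np.savez('p2.npz',*pose());print(pose(),manip.sense()['qpos'])
cv2.imwrite('pics/w2.png',manip.snapshot('wrist')[:,:,::-1])
E
```

```text
(array([0.51255425, 0.36749723, 0.25903727]), array([[-9.95803722e-01,  9.15125386e-02, -6.35191548e-04],
       [ 9.15121322e-02,  9.95803755e-01,  6.41877972e-04],
       [ 6.91266011e-04,  5.81056740e-04, -9.99999592e-01]])) [ -2.20705082  31.93644459 -52.32462073  88.49938808  25.98961369
  72.47199167  26.49189366]
```

View pics/w2.png

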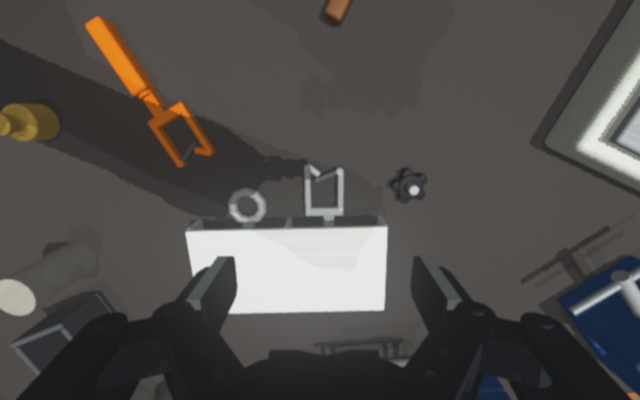

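```bash
python3 - <<'E'
from h import *
crop('pics/w2.png',(220,150,400,250),'pics/w2c.png',4.4)
E
```

```text
(no output)
```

View pics/w2c.png

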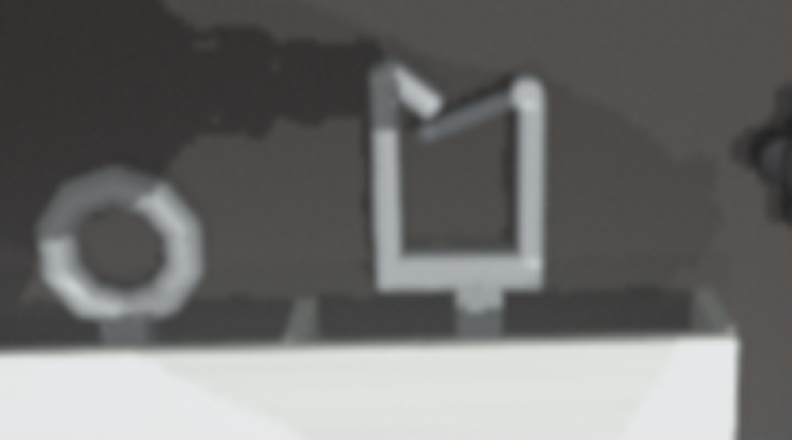

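```bash
python3 - <<'E'
from h import *
z=np.load('p2.npz');po=(z['arr_0'],z['arr_1'])
c=lambda x,y:(220+x/4.4,150+y/4.4)
W=lambda x,y,h:onz('wrist',*c(x,y),h,po).round(4)
for n,p in dict(backL=(377,291),backR=(542,287),armL1=(371,100),armL2=(377,250),armR1=(546,100),armR2=(543,250),tip=(382,62),pivot=(527,75),shankL=(457,300),shankR=(502,298),ring=(121,243)).items(): print(n,W(*p,.014))
for n,p in dict(rfR=(738,338),rfL=(-143,355)).items(): print(n,W(*p,.044))
# scene comparisons (c1 coords, /4)
s=lambda x,y:(300+x/4-.5,190+y/4-.5)
print('pivot tri',tri(ray('wrist',*c(527,78),po),ray('scene',*s(436,348))))
print('tip tri',tri(ray('wrist',*c(384,66),po),ray('scene',*s(398,316))))
E
```

```text
backL [0.5762 0.3373 0.014 ]
backR [0.5796 0.3883 0.014 ]
armL1 [0.5162 0.342  0.014 ]
armL2 [0.5629 0.3387 0.014 ]
armR1 [0.5209 0.3937 0.014 ]
armR2 [0.5676 0.3895 0.014 ]
tip [0.5052 0.3465 0.014 ]
pivot [0.513  0.3887 0.014 ]
shankL [0.5814 0.3617 0.014 ]
shankR [0.5821 0.3757 0.014 ]
ring [0.5535 0.2608 0.014 ]
rfR [0.5895 0.4426 0.044 ]
rfL [0.5713 0.1876 0.044 ]
pivot tri (array([0.51463098, 0.38761048, 0.01220359]), [0.0011675989158335593, 0.0011675989158335457])
tip tri (array([0.50695266, 0.3462475 , 0.01227605]), [0.0006371786187882111, 0.0006371786187882718])
```

```bash
python3 - <<'E'
from h import *
print(mv([.540,.366,.05],down(175.8)),mv([.540,.366,.001],down(175.8)))
E
```

```text
(array([-0.0921,  0.003 ,  0.6966]), array([ 0.0008, -0.001 , -0.0248])) (array([-0.0922,  0.0029,  0.8599]), array([ 0.0008, -0.001 , -0.0248]))
```

{"fn": "carry_out", "kwargs": {"rows": [[-0.092,0.003,0.35,0,0,-0.025,85],[-0.092,0.003,0.7,0,0,-0.025,85],[-0.092,0.003,0.7,0,0,-0.025,85],[-0.092,0.003,0.7,0,0,-0.025,85],[-0.092,0.003,0.7,0,0,-0.025,85],[-0.092,0.003,0.7,0,0,-0.025,85],[-0.092,0.003,0.7,0,0,-0.025,85]]}}

```text
time: 4.17
position: [0.5393, 0.3646, 0.0476]
orientation: [[-0.997, 0.075, -0.004], [0.075, 0.997, -0.002], [0.004, -0.002, -1.0]]
force: [-0.0, 0.4, 0.9]
grip_width: 0.0851
```

```bash
python3 - <<'E'
from h import *
cv2.imwrite('pics/w3.png',manip.snapshot('wrist')[:,:,::-1])
print(mv([.540,.366,.001],down(175.8)))
E
```

```text
(array([0.0002, 0.0002, 0.1638]), array([ 0.0007, -0.0012, -0.0015]))
```

View pics/w3.png

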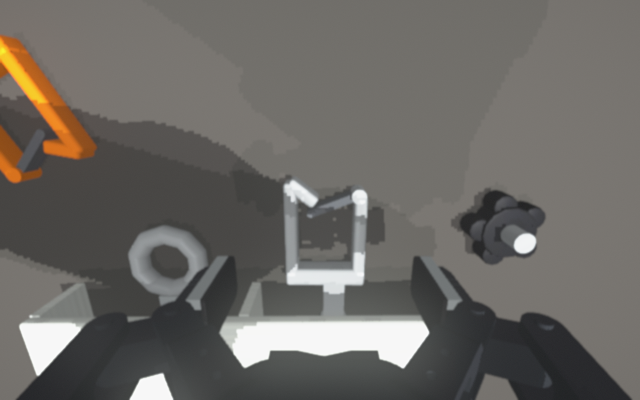

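{"fn": "carry_out", "kwargs": {"rows": [[0,0,0.1,0,0,0,85],[0,0,0.155,0,0,0,85],[0,0,0.155,0,0,0,85],[0,0,0.155,0,0,0,45],[0,0,0.155,0,0,0,45],[0,0,0.155,0,0,0,45],[0,0,0.155,0,0,0,45],[0,0,0.155,0,0,0,45]], "grip_force": 40}}

```text
time: 4.88
position: [0.5408, 0.3666, 0.0057]
orientation: [[-0.997, 0.075, 0.001], [0.075, 0.997, 0.002], [-0.001, 0.002, -1.0]]
force: [-1.7, -2.7, 11.4]
grip_width: 0.05
```

```bash
python3 - <<'E'
from h import *
s=manip.sense();print(s['position'],s['force'],s['grip_width'],s['qpos'])
cv2.imwrite('pics/w4.png',manip.snapshot('wrist')[:,:,::-1])
E
```

```text
[0.54076645 0.36655152 0.00566088] [-1.67423201 -2.72665711 11.36109444] 0.050014592842772515 [ -8.34327346  49.72259069 -41.50625992  94.6092785   40.20084137
  51.46600182  19.89040046]
```

View pics/w4.png

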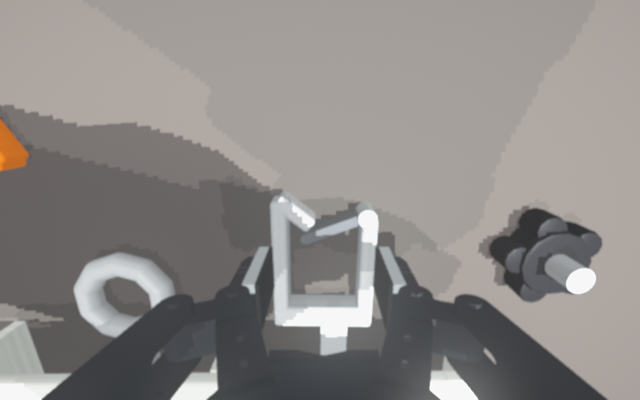

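{"fn": "carry_out", "kwargs": {"rows": [[0.03,0,-0.004,0,0,0,45],[0.1,0,-0.005,0,0,0,45],[0.17,0,-0.005,0,0,0,45],[0.24,0,-0.005,0,0,0,45],[0.31,0,-0.005,0,0,0,45],[0.38,0,-0.005,0,0,0,45],[0.45,0,-0.005,0,0,0,45],[0.52,0,-0.005,0,0,0,45]]}}

```text
time: 5.6
position: [0.384, 0.3783, 0.0078]
orientation: [[-0.997, 0.075, 0.002], [0.075, 0.997, 0.002], [-0.001, 0.002, -1.0]]
force: [0.1, 0.4, -2.4]
grip_width: 0.0508
```

```bash
python3 - <<'E'
from h import *
s=manip.sense();print(s['position'],s['force'],s['grip_width'],s['qpos'])
cv2.imwrite('pics/w5.png',manip.snapshot('wrist')[:,:,::-1])
cv2.imwrite('pics/s5.png',manip.snapshot('scene')[:,:,::-1])
crop('pics/s5.png',(300,190,500,340),'pics/s5c.png',4)
E
```

```text
[0.38396742 0.37829227 0.00782866] [ 0.1462347   0.38729937 -2.36754437] 0.050845023098571945 [-14.62235155  41.34391831 -42.52988329 111.73619996  40.91932772
  42.96602137   4.22815808]
```

View pics/w5.png

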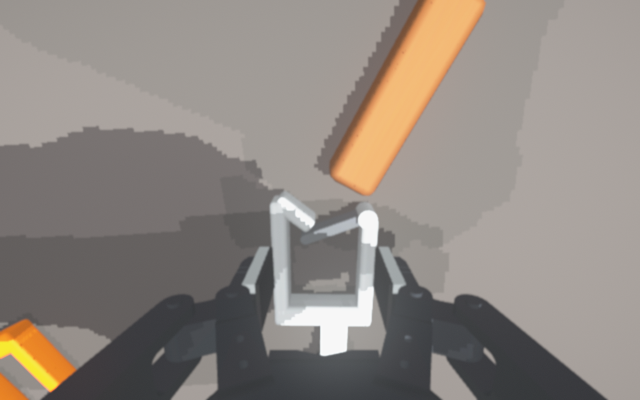

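View pics/s5c.png

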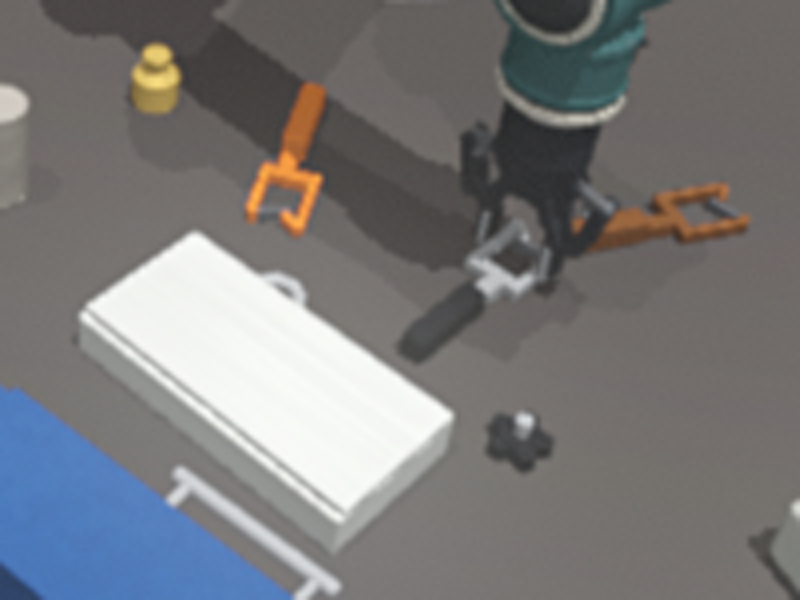

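{"fn": "carry_out", "kwargs": {"rows": [[0,0,0.008,0,0,0,48],[0,0,0.008,0,0,0,85],[0,0,0.008,0,0,0,85],[0,0,0.008,0,0,0,85],[0,0,0.008,0,0,0,85]]}}

```text
time: 6.12
position: [0.3822, 0.3789, 0.0056]
orientation: [[-0.997, 0.071, 0.001], [0.071, 0.997, 0.002], [-0.0, 0.002, -1.0]]
force: [-0.1, -0.3, 0.5]
grip_width: 0.085
```

{"fn": "carry_out", "kwargs": {"rows": [[0,0,-0.1,0,0,0,85],[0,0,-0.23,0,0,0,85],[-0.1,0,-0.36,0,0,0,85],[-0.22,0,-0.45,0,0,0,85],[-0.3,0,-0.5,0,0,0,85],[-0.3,0,-0.5,0,0,0,85],[-0.3,0,-0.5,0,0,0,85]]}}

```text
time: 6.7
position: [0.474, 0.3717, 0.1564]
orientation: [[-0.997, 0.075, 0.002], [0.075, 0.997, 0.003], [-0.002, 0.003, -1.0]]
force: [-0.0, -0.2, -1.2]
grip_width: 0.0851
```

```bash
python3 - <<'E'
from h import *
np.savez('p6.npz',*pose());s=manip.sense();print(s['time'],pose(),s['force'],s['grip_width'],s['qpos'])
cv2.imwrite('pics/w6.png',manip.snapshot('wrist')[:,:,::-1])
E
```

```text
6.7 (array([0.47399693, 0.37167671, 0.15643856]), array([[-0.99719352,  0.07484098,  0.00197587],
       [ 0.07484709,  0.99718981,  0.00322462],
       [-0.00172898,  0.00336346, -0.99999285]])) [-0.04549812 -0.19982441 -1.22512182] 0.08511363622716153 [ -4.44564214  35.12013956 -50.36798021  98.64772432  30.48506752
  60.7219843   20.66386202]
```

View pics/w6.png

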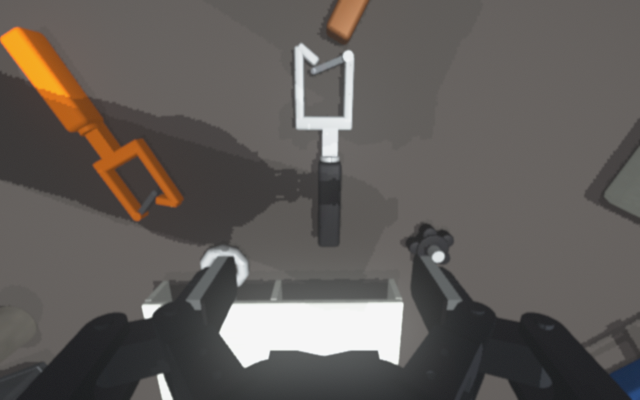

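```bash
python3 - <<'E'
from h import *
crop('pics/w6.png',(280,30,380,260),'pics/w6c.png',2.6)
im=cv2.imread('pics/w6.png'); g=im.max(2)
for v in (170,185,200,215,230): print(v,g[v,308:352].tolist())
print(g[150:255,330].tolist())
E
```

```text
170 [103, 104, 98, 85, 75, 75, 76, 75, 74, 68, 59, 61, 67, 73, 78, 81, 81, 83, 82, 83, 84, 84, 84, 84, 85, 87, 87, 87, 88, 86, 80, 71, 64, 74, 94, 104, 105, 106, 106, 106, 106, 106, 106, 105]
185 [66, 66, 65, 66, 65, 66, 65, 67, 65, 61, 52, 47, 49, 52, 51, 53, 53, 53, 53, 52, 52, 53, 51, 52, 51, 51, 50, 51, 52, 50, 48, 49, 57, 74, 87, 92, 93, 94, 95, 94, 94, 94, 94, 95]
200 [90, 89, 92, 87, 74, 65, 65, 64, 64, 61, 49, 46, 47, 49, 50, 51, 50, 50, 50, 49, 49, 49, 50, 48, 49, 47, 48, 48, 47, 46, 47, 51, 63, 82, 91, 94, 93, 94, 94, 94, 94, 94, 94, 94]
215 [93, 93, 87, 73, 65, 64, 64, 65, 62, 56, 48, 49, 55, 59, 63, 64, 64, 66, 66, 67, 66, 67, 67, 67, 67, 67, 68, 68, 67, 65, 59, 58, 69, 87, 93, 92, 93, 93, 93, 92, 94, 94, 93, 94]
230 [94, 93, 92, 87, 81, 71, 65, 65, 63, 57, 50, 50, 54, 60, 63, 64, 65, 65, 65, 64, 65, 65, 64, 64, 66, 64, 65, 65, 64, 62, 57, 66, 84, 92, 93, 93, 93, 94, 94, 94, 94, 94, 94, 94]
[240, 240, 240, 240, 236, 221, 188, 192, 222, 231, 230, 209, 142, 78, 63, 70, 79, 84, 85, 84, 84, 84, 84, 83, 80, 77, 75, 75, 73, 67, 58, 53, 52, 53, 53, 51, 52, 52, 50, 51, 51, 50, 51, 50, 50, 51, 50, 49, 50, 48, 50, 48, 49, 53, 60, 67, 69, 70, 68, 68, 68, 68, 67, 67, 68, 67, 67, 67, 67, 66, 67, 66, 66, 65, 65, 65, 66, 65, 64, 65, 64, 65, 65, 64, 64, 64, 65, 64, 64, 65, 65, 63, 64, 64, 64, 64, 70, 85, 94, 95, 95, 97, 96, 97, 98]
```

View pics/w6c.png

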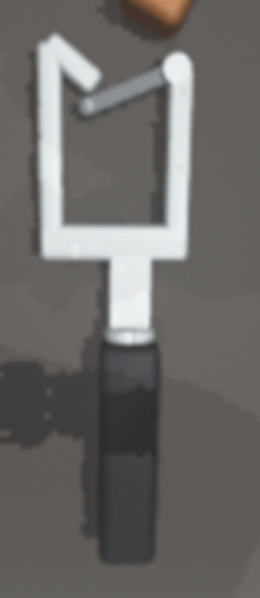

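```bash
python3 - <<'E'
from h import *
z=np.load('p6.npz');po=(z['arr_0'],z['arr_1'])
W=lambda u,v,h:onz('wrist',u,v,h,po).round(4)
c=lambda x,y:(280+x/2.6,30+y/2.6)
print('grip',W(329.5,162.5,.026),W(329.3,185,.026),W(328.5,230,.026),W(328.4,245.5,.026))
print('head back',W(*c(41,257),.014),W(*c(188,258),.014),'armsL',W(*c(38,60),.014),W(*c(41,220),.014),'R',W(*c(192,80),.014),W(*c(188,220),.014),'shank',W(*c(130,262),.014))
# two-view height check of grip: scene picture s5 predates release (2mm), rear top end at s5c
cc=lambda x,y:(300+x/4-.5,190+y/4-.5)
print(tri(ray('wrist',328.4,246,po),ray('scene',*cc(415,347))))
E
```

```text
grip [0.4476 0.3793 0.026 ] [0.4686 0.3777 0.026 ] [0.5137 0.3738 0.026 ] [0.5302 0.3725 0.026 ]
head back [0.4163 0.3507 0.014 ] [0.4206 0.4025 0.014 ] armsL [0.3534 0.3561 0.014 ] [0.4039 0.352  0.014 ] R [0.3632 0.4065 0.014 ] [0.4077 0.4031 0.014 ] shank [0.4204 0.3819 0.014 ]
(array([0.53281082, 0.37465995, 0.02008803]), [0.0023433881840799237, 0.0023433881840799007])
```

```bash
python3 - <<'E'
from h import *
print(mv([.500,.3755,.009],down(175.3)))
E
```

```text
(array([-0.0915,  0.0177,  0.4885]), array([0.0029, 0.0003, 0.0118]))
```

{"fn": "carry_out", "kwargs": {"rows": [[-0.09,0.018,0.1,0,0,0.012,85],[-0.0915,0.018,0.23,0.003,0,0.012,85],[-0.0915,0.018,0.36,0.003,0,0.012,85],[-0.0915,0.018,0.45,0.003,0,0.012,85],[-0.0915,0.018,0.487,0.003,0,0.012,85],[-0.0915,0.018,0.487,0.003,0,0.012,85],[-0.0915,0.018,0.487,0.003,0,0.012,85]]}}

```text
time: 7.33
position: [0.4995, 0.3762, 0.0101]
orientation: [[-0.997, 0.081, -0.0], [0.081, 0.997, 0.0], [0.0, 0.0, -1.0]]
force: [0.8, -0.2, 0.5]
grip_width: 0.0848
```

```bash
python3 - <<'E'
from h import *
print(mv([.500,.3755,.009],down(175.3)),pose()[0])
E
```

```text
(array([-0.002 , -0.0023,  0.0037]), array([ 0.0003, -0.0003,  0.001 ])) [0.49946625 0.37624612 0.0101206 ]
```

{"fn": "carry_out", "kwargs": {"rows": [[0,0,0,0,0,0,40],[0,0,0,0,0,0,18],[0,0,0,0,0,0,15],[0,0,0,0,0,0,15],[0,0,0,0,0,0,15],[0,0,0,0,0,0,15],[0,0,0,0,0,0,15],[0,0,0,0,0,0,15]], "grip_force": 80}}

```text
time: 8.0
position: [0.4998, 0.3764, 0.0109]
orientation: [[-0.997, 0.081, 0.001], [0.081, 0.997, 0.0], [-0.001, 0.0, -1.0]]
force: [-2.5, -3.1, 9.9]
grip_width: 0.0202
```

{"fn": "carry_out", "kwargs": {"rows": [[0,0,-0.05,0,0,0,15],[0,0,-0.1,0,0,0,15],[0,0,-0.2,0,0,0,15],[0,0,-0.3,0,0,0,15],[0,0,-0.4,0,0,0,15],[0,0,-0.5,0,0,0,15],[0,0,-0.6,0,0,0,15],[0,0,-0.6,0,0,0,15]]}}

```text
time: 8.67
position: [0.5008, 0.3783, 0.1982]
orientation: [[-0.997, 0.081, 0.007], [0.081, 0.997, 0.005], [-0.007, 0.006, -1.0]]
force: [-0.4, 0.4, -3.1]
grip_width: 0.0198
```

```bash
python3 - <<'E'
from h import *
s=manip.sense();print(s['time'],pose(),s['force'],s['torque'],s['grip_width'],s['qpos'])
cv2.imwrite('pics/w7.png',manip.snapshot('wrist')[:,:,::-1])
E
```

```text
8.6667 (array([0.50077239, 0.37830013, 0.1981645 ]), array([[-0.99671616,  0.08066182,  0.00711116],
       [ 0.08069881,  0.9967256 ,  0.00507776],
       [-0.0066783 ,  0.00563494, -0.99996182]])) [-0.37548616  0.37459881 -3.06423398] [ 0.08346748 -0.15819407 -0.03000941] 0.01980602257113914 [ -4.10364518  34.69574061 -51.04183956  93.07679344  29.14599958
  65.87959973  23.19330215]
```

View pics/w7.png

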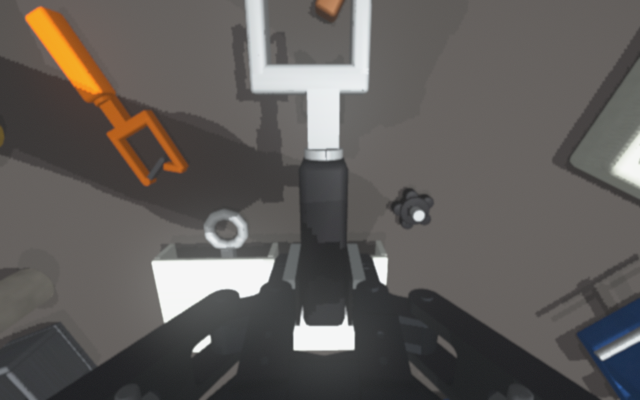

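```bash
python3 - <<'E'
from h import *
H=manip.camera_params('wrist')['hand_eye']
c=manip.camera_params('wrist');f=200/np.tan(np.radians(c['fov_y']/2))
im=cv2.imread('pics/w7.png');crop('pics/w7.png',(230,0,390,170),'pics/w7c.png',4)
g=im.max(2)
for v in (20,50,78,110,135,190,230):
    r=g[v,235:385].astype(int);d=np.diff(r);i=np.where(abs(d)>25)[0]
    print(v,[(int(k)+235,int(d[k])) for k in i])
print(g[40:170,265].tolist()); print(g[40:170,350].tolist())
E
```

```text
20 [(245, 31), (246, 26), (263, -28), (264, -27), (352, 30), (353, 29), (369, -29), (370, -42)]
50 [(247, 37), (248, 29), (264, -27), (265, -32), (351, 31), (352, 31), (368, -36), (369, -41)]
78 [(249, 32), (250, 31), (367, -37), (368, -44)]
110 [(306, 55), (307, 41), (338, -53), (339, -62)]
135 [(306, 47), (307, 59), (338, -62), (339, -42)]
190 []
230 [(237, 40), (238, 26), (246, -29), (247, -28)]
[151, 154, 157, 158, 161, 162, 163, 165, 167, 168, 170, 171, 173, 175, 175, 177, 180, 182, 183, 185, 186, 188, 189, 191, 192, 195, 201, 211, 218, 222, 224, 224, 224, 225, 225, 225, 225, 225, 225, 225, 225, 226, 226, 226, 226, 225, 224, 224, 221, 215, 202, 185, 162, 129, 98, 83, 82, 81, 81, 81, 81, 80, 81, 81, 81, 80, 81, 80, 79, 80, 80, 80, 79, 80, 79, 78, 79, 79, 78, 79, 78, 78, 79, 78, 78, 78, 78, 77, 77, 78, 77, 77, 78, 78, 77, 77, 77, 77, 76, 77, 76, 77, 75, 76, 76, 76, 75, 76, 75, 75, 75, 72, 69, 67, 66, 65, 65, 65, 65, 66, 64, 65, 65, 65, 64, 65, 64, 64, 65, 65]
[93, 94, 93, 94, 94, 94, 94, 95, 95, 95, 96, 96, 97, 97, 97, 98, 98, 98, 98, 100, 100, 101, 102, 114, 147, 185, 209, 221, 229, 231, 232, 231, 232, 233, 234, 234, 235, 235, 235, 236, 236, 237, 237, 237, 238, 238, 238, 237, 235, 225, 206, 183, 155, 124, 104, 103, 105, 105, 106, 105, 105, 106, 106, 106, 105, 104, 105, 105, 105, 105, 105, 105, 106, 105, 106, 105, 105, 105, 105, 105, 104, 103, 104, 104, 104, 105, 104, 105, 104, 104, 103, 103, 103, 103, 103, 102, 104, 103, 102, 103, 102, 103, 102, 103, 102, 102, 102, 102, 101, 102, 102, 101, 102, 101, 101, 101, 102, 103, 104, 106, 107, 106, 107, 106, 107, 106, 106, 106, 106, 104]
```

View pics/w7c.png

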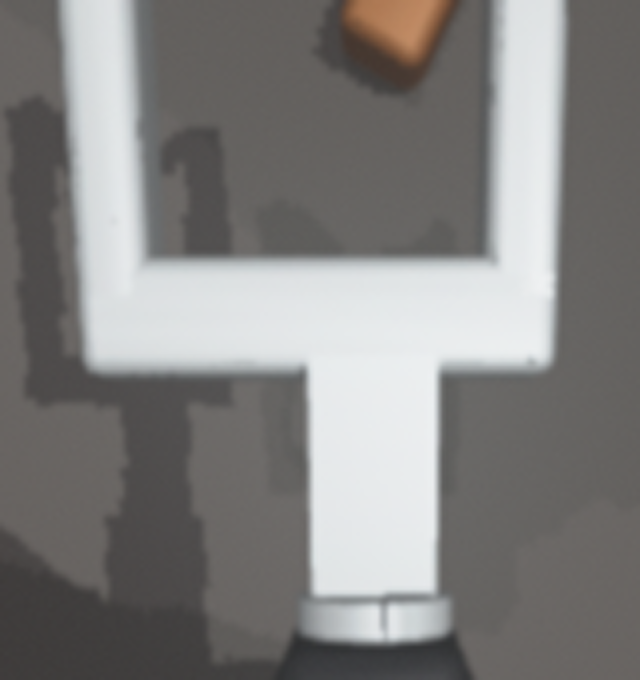

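```bash
python3 - <<'E'
from h import *
T=lambda u,v,h:onz('wrist',u,v,h,(np.zeros(3),np.eye(3))).round(4)  # tool frame, z=h in tool
for h in (-0.0035,0.0,0.004):
    print(h,'L',T(246,20,h),T(250,78,h),'R',T(370,20,h),T(368.3,78,h),'shank',(T(306.8,110,h)+T(338.8,110,h))/2,(T(306.8,140,h)+T(338.8,140,h))/2,'back',T(309,92,h)[0])
E
```

```text
-0.0035 L [ 0.1084 -0.0318 -0.0035] [ 0.0866 -0.0318 -0.0035] R [ 0.1085  0.0185 -0.0035] [ 0.0866  0.0188 -0.0035] shank [ 0.0735  -0.00065 -0.0035 ] [ 0.0605  -0.00065 -0.0035 ] back 0.081
0.0 L [ 0.1093 -0.0326  0.    ] [ 0.0869 -0.0326  0.    ] R [0.1093 0.019  0.    ] [0.0869 0.0193 0.    ] shank [ 0.0735  -0.00065  0.     ] [ 0.0601  -0.00065  0.     ] back 0.0811
0.004 L [ 0.1103 -0.0335  0.004 ] [ 0.0872 -0.0335  0.004 ] R [0.1103 0.0195 0.004 ] [0.0873 0.0198 0.004 ] shank [ 0.0735  -0.00065  0.004  ] [ 0.05975 -0.00065  0.004  ] back 0.0813
```

```bash
python3 - <<'E'
from h import *
print(mv([.45,.26,.2],down(130.5)))
E
```

```text
(array([ 0.1357, -0.4038, -0.0183]), array([0.0072, 0.0042, 0.9968]))
```

{"fn": "carry_out", "kwargs": {"rows": [[0.02,-0.05,0,0,0,0.12,15],[0.04,-0.12,0,0,0,0.26,15],[0.06,-0.18,0,0,0,0.4,15],[0.08,-0.24,0,0,0,0.54,15],[0.1,-0.3,0,0,0,0.68,15],[0.12,-0.36,-0.01,0.005,0.004,0.82,15],[0.136,-0.404,-0.018,0.007,0.004,0.995,15],[0.136,-0.404,-0.018,0.007,0.004,0.995,15]]}}

```text
time: 9.38
position: [0.4491, 0.2575, 0.2002]
orientation: [[-0.643, 0.765, 0.0], [0.765, 0.643, -0.002], [-0.002, -0.001, -1.0]]
force: [0.9, -0.1, -2.3]
grip_width: 0.0198
```

```bash
python3 - <<'E'
from h import *
print(manip.sense()['qpos'],mv([.45,.05,.2],down(86)))
E
```

```text
[  4.08258383  20.30002786 -44.99650026 108.30515162  16.88570721
  58.23889002  -8.12208948] (array([-0.5312, -0.4428,  0.0019]), array([-5.000e-04,  2.600e-03,  9.789e-01]))
```

{"fn": "carry_out", "kwargs": {"rows": [[-0.06,-0.05,0,0,0,0.12,15],[-0.14,-0.12,0,0,0,0.26,15],[-0.22,-0.18,0,0,0,0.4,15],[-0.3,-0.25,0,0,0,0.54,15],[-0.38,-0.32,0,0,0,0.68,15],[-0.46,-0.39,0,0,0,0.82,15],[-0.53,-0.44,0,0,0,0.98,15],[-0.53,-0.44,0,0,0,0.98,15]]}}

```text
time: 10.05
position: [0.4504, 0.0462, 0.2004]
orientation: [[0.082, 0.997, -0.0], [0.997, -0.082, -0.004], [-0.004, -0.0, -1.0]]
force: [0.6, -0.6, -1.8]
grip_width: 0.02
```

```bash
python3 - <<'E'
from h import *
print(manip.sense()['qpos'],mv([.41,-.12,.2],down(41)))
E
```

```text
[ 20.52697731  10.47121303 -33.37049865 116.92244318   7.29060539
  54.58730343 -21.36673671] (array([-0.5633, -0.0888,  0.0033]), array([0.0017, 0.0044, 0.9841]))
```

{"fn": "carry_out", "kwargs": {"rows": [[-0.06,-0.01,0,0,0,0.12,15],[-0.15,-0.02,0,0,0,0.26,15],[-0.24,-0.04,0,0,0,0.4,15],[-0.33,-0.05,0,0,0,0.54,15],[-0.42,-0.07,0,0,0,0.68,15],[-0.5,-0.08,0,0,0,0.82,15],[-0.563,-0.09,0,0,0.004,0.985,15],[-0.563,-0.09,0,0,0.004,0.985,15]]}}

```text
time: 10.72
position: [0.4087, -0.1227, 0.2007]
orientation: [[0.762, 0.648, 0.0], [0.648, -0.762, -0.001], [-0.001, 0.001, -1.0]]
force: [-1.1, -0.3, -2.7]
grip_width: 0.0201
```

```bash
python3 - <<'E'
from h import *
a=np.radians(-7.6);u=np.array([np.cos(a),np.sin(a),0]);v=np.array([-u[1],u[0],0])
E=np.array([.601,-.2962,0]);t=E-.223*u-.0006*v;print(t)
print(manip.sense()['qpos'],mv(t+[0,0,.15],down(-3)))
E
```

```text
[ 0.37987958 -0.26730155  0.        ]
[ 32.17665753   6.34103241 -20.80248151 120.47578062   2.88376837
  53.60609707 -39.81813547] (array([-0.3854,  0.3046,  0.1698]), array([1.700e-03, 4.000e-04, 9.645e-01]))
```

{"fn": "carry_out", "kwargs": {"rows": [[-0.05,0.04,0.02,0,0,0.12,15],[-0.1,0.08,0.05,0,0,0.26,15],[-0.16,0.13,0.08,0,0,0.4,15],[-0.22,0.17,0.1,0,0,0.54,15],[-0.28,0.22,0.13,0,0,0.68,15],[-0.34,0.27,0.15,0,0,0.82,15],[-0.385,0.305,0.17,0,0,0.965,15],[-0.385,0.305,0.17,0,0,0.965,15]]}}

```text
time: 11.38
position: [0.3791, -0.2694, 0.1487]
orientation: [[0.998, -0.06, -0.002], [-0.06, -0.998, -0.001], [-0.002, 0.001, -1.0]]
force: [-0.9, -0.1, -2.5]
grip_width: 0.0201
```

```bash
python3 - <<'E'
from h import *
print(manip.sense()['qpos'],mv([.3799,-.2673,.09],down(-7.6)))
np.savez('p8.npz',*pose())
cv2.imwrite('pics/w8.png',manip.snapshot('wrist')[:,:,::-1])
cv2.imwrite('pics/d8.png',manip.snapshot('side')[:,:,::-1])
E
```

```text
[ 39.23579262  14.10747413  -8.7006479  118.79540667   3.0028539
  47.34813612 -64.68041663] (array([ 0.0025, -0.0072,  0.1956]), array([0.0014, 0.002 , 0.0925]))
```

View pics/w8.png

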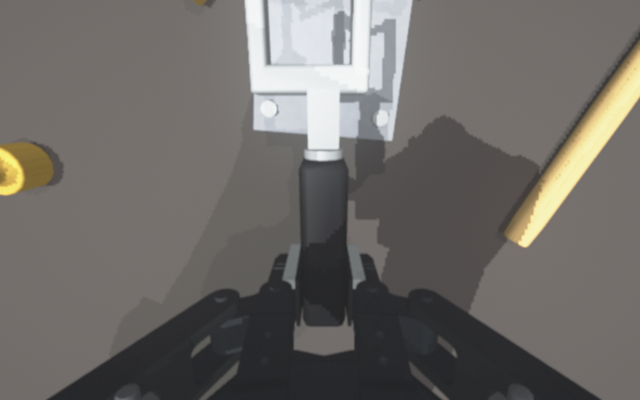

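View pics/d8.png

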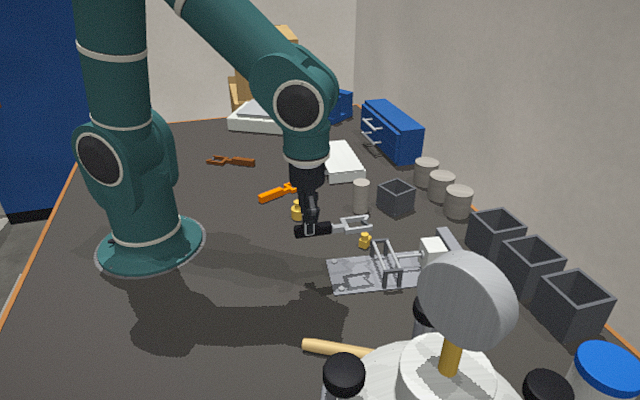

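{"fn": "carry_out", "kwargs": {"rows": [[0.0025,-0.007,0.05,0,0.002,0.05,15],[0.0025,-0.007,0.12,0,0.002,0.0925,15],[0.0025,-0.007,0.195,0,0.002,0.0925,15],[0.0025,-0.007,0.26,0,0.002,0.0925,15],[0.0025,-0.007,0.33,0,0.002,0.0925,15],[0.0025,-0.007,0.39,0,0.002,0.0925,15],[0.0025,-0.007,0.415,0,0.002,0.0925,15],[0.0025,-0.007,0.415,0,0.002,0.0925,15]]}}

```text
time: 12.15
position: [0.3809, -0.2632, 0.024]
orientation: [[0.993, -0.118, -0.001], [-0.118, -0.993, 0.001], [-0.001, -0.001, -1.0]]
force: [-0.5, 0.2, -0.5]
grip_width: 0.0198
```

```bash
python3 - <<'E'
from h import *
s=manip.sense();print(s['qpos'],s['force'],pose(),mv([.3799,-.2673,.022],down(-7.6)))
np.savez('p9.npz',*pose())
for n in('side','scene','wrist'):cv2.imwrite(f'pics/{n}9.png',manip.snapshot(n)[:,:,::-1])
crop('pics/side9.png',(280,200,460,310),'pics/d9c.png',4.4)
crop('pics/scene9.png',(225,150,335,230),'pics/s9c.png',7)
E
```

```text
[ 36.71703213  26.84407025  -6.87027555 122.81339085   6.00342428
  30.72804714 -71.35950644] [-0.45889531  0.18473017 -0.53868394] (array([ 0.38090922, -0.26322656,  0.02395925]), array([[ 9.93025280e-01, -1.17897986e-01, -9.26143957e-04],
       [-1.17896829e-01, -9.93025103e-01,  1.21757691e-03],
       [-1.06323406e-03, -1.09989522e-03, -9.99998830e-01]])) (array([-0.0017,  0.0139,  0.0065]), array([-0.0014,  0.0014,  0.0184]))
```

View pics/d9c.png

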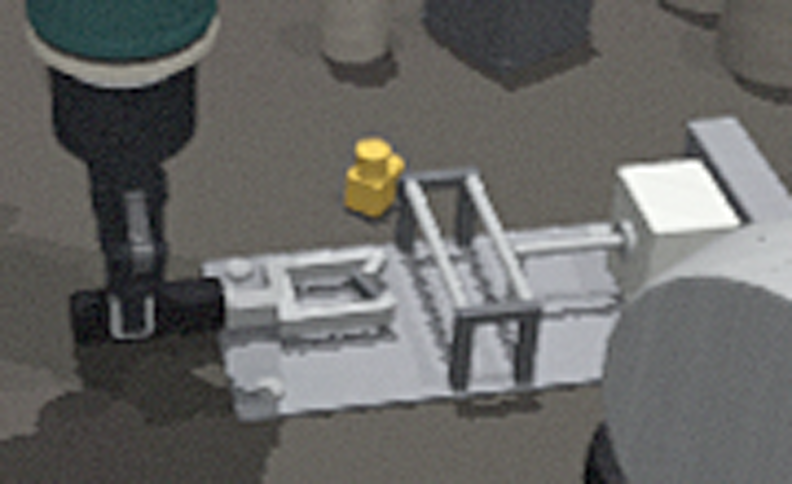

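View pics/s9c.png

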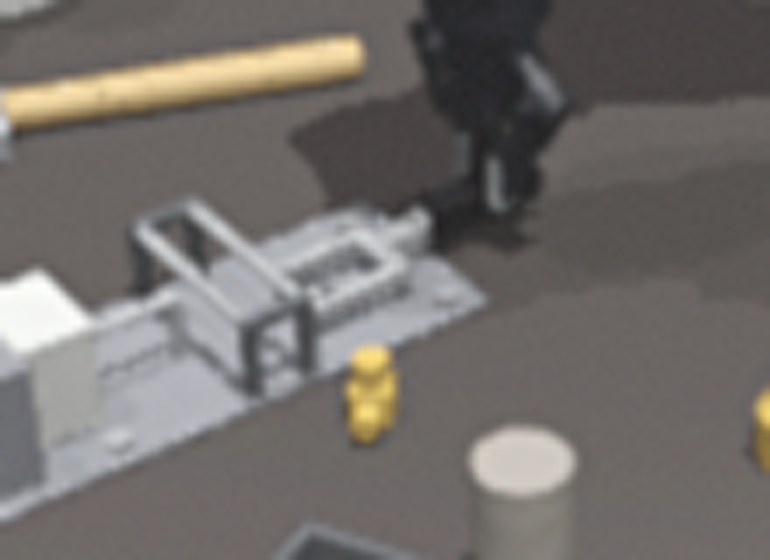

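View pics/wrist9.png

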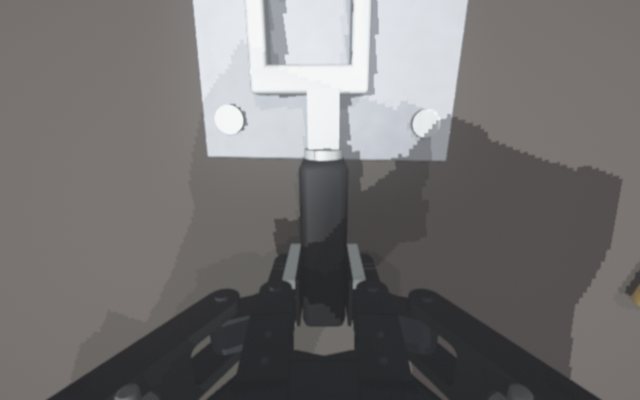

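```bash
python3 - <<'E'
from h import *
z=np.load('p9.npz');po=(z['arr_0'],z['arr_1'])
W=lambda u,v,h:onz('wrist',u,v,h,po)
a=W(229,119,.008);b=W(426,124,.008);c=W(208,156,.005);d=W(447.5,160,.005)
print(a,b,c,d,np.degrees(np.arctan2(*(a-b)[:2])),np.degrees(np.arctan2(*(c-d)[:2])))
m=(a+b)/2;m2=(c+d)/2;print(m,m2)
u=np.array([np.cos(np.radians(-7.6)),np.sin(np.radians(-7.6)),0]);v=np.array([-u[1],u[0],0])
for q in(m,m2,np.array([.601,-.2962,0])):print('lat of TCP rel',(po[0]-q)@v,'long',(q-po[0])@u)
# mouth position estimate
mo=po[0]+po[1]@np.array([.143,-.0006,0]);print(mo,(mo-[.601,-.2962,0])@v)
E
```

```text
[ 0.45840568 -0.22445426  0.008     ] [ 0.44422252 -0.32345725  0.008     ] [ 0.440983   -0.20835845  0.005     ] [ 0.42380581 -0.33553353  0.005     ] 8.152714196434383 7.692232988598337
[ 0.4513141  -0.27395576  0.008     ] [ 0.4323944  -0.27194599  0.005     ]
lat of TCP rel 0.0013234537897711552 long 0.07120541207312725
lat of TCP rel 0.0018335905655752806 long 0.05218611002058915
lat of TCP rel 0.0035753775216508313 long 0.2225183478189746
[ 0.52298258 -0.27948999  0.02380787] 0.006244920370992255
```

```bash
cat >> h.py <<'E'
U=np.array([np.cos(np.radians(-7.8)),np.sin(np.radians(-7.8)),0]);V=np.array([-U[1],U[0],0]);EYE=np.array([.6005,-.2958,0])
E
python3 - <<'E'
from h import *
for d in(.223,.173): print(mv(EYE-d*U-.0006*V+[0,0,.022],down(-7.8)))
E
```

```text
(array([-0.0069,  0.006 ,  0.0133]), array([ 0.001 , -0.0026,  0.0201]))
(array([0.1597, 0.0086, 0.0137]), array([ 0.001 , -0.0026,  0.0201]))
```

{"fn": "carry_out", "kwargs": {"rows": [[-0.007,0.006,0.01,0.001,-0.0026,0.02,15],[-0.007,0.006,0.0135,0.001,-0.0026,0.02,15],[0.03,0.007,0.0135,0.001,-0.0026,0.02,15],[0.07,0.0075,0.0135,0.001,-0.0026,0.02,15],[0.11,0.008,0.0135,0.001,-0.0026,0.02,15],[0.14,0.0085,0.0135,0.001,-0.0026,0.02,15],[0.16,0.0085,0.0135,0.001,-0.0026,0.02,15],[0.16,0.0085,0.0135,0.001,-0.0026,0.02,15]]}}

```text
time: 12.97
position: [0.4304, -0.2729, 0.0222]
orientation: [[0.991, -0.135, 0.001], [-0.135, -0.991, -0.0], [0.001, 0.0, -1.0]]
force: [-0.1, 0.9, -1.5]
grip_width: 0.02
```

```bash
python3 - <<'E'
from h import *
s=manip.sense();P,R=pose();print(s['force'],P,np.degrees(np.arctan2(R[1,0],R[0,0])),mv(EYE-.173*U-.0006*V+[0,0,.022],down(-7.8)))
np.savez('p10.npz',P,R)
for n in('side','scene','wrist'):cv2.imwrite(f'pics/{n}10.png',manip.snapshot(n)[:,:,::-1])
crop('pics/side10.png',(280,200,460,310),'pics/d10c.png',4.4)
crop('pics/scene10.png',(225,150,335,230),'pics/s10c.png',7)
E
```

```text
[-0.05945874  0.94186332 -1.48970357] [ 0.43043205 -0.27292219  0.02218172] -7.75205118774595 (array([-0.0047,  0.0006,  0.0006]), array([ 0.0002, -0.0012,  0.0011]))
```

View pics/d10c.png

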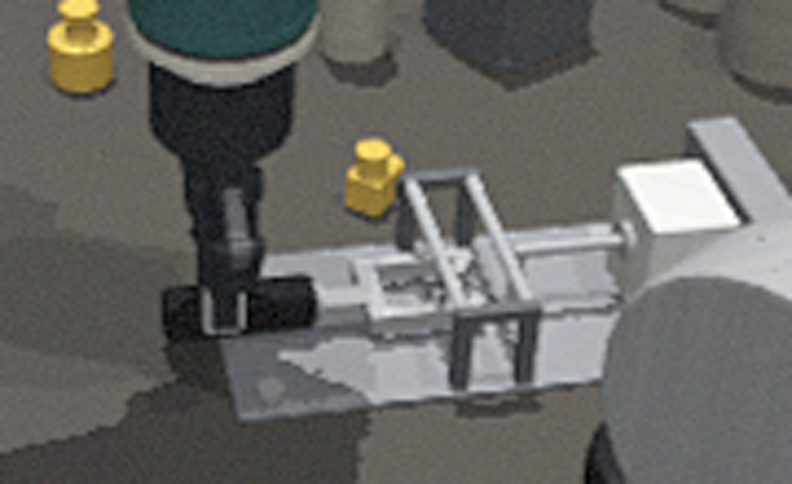

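View pics/s10c.png

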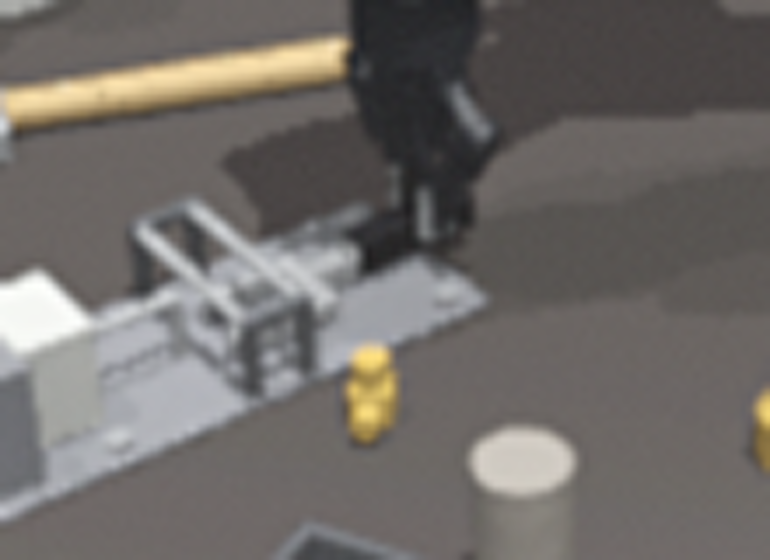

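View pics/wrist10.png

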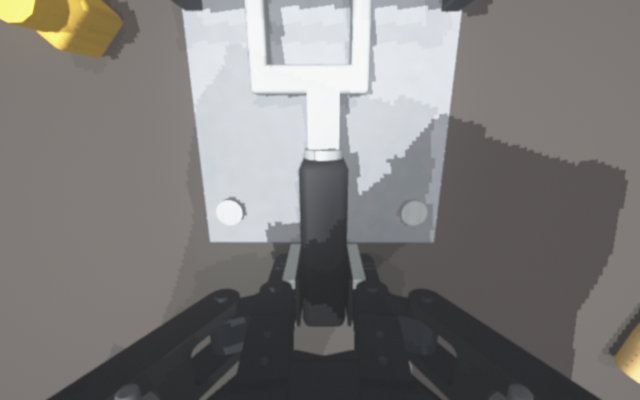

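{"fn": "carry_out", "kwargs": {"rows": [[0.03,0,0,0,0,0,15],[0.06,0,0,0,0,0,15],[0.085,0,0,0,0,0,15],[0.11,0,0,0,0,0,15],[0.13,0,0,0,0,0,15],[0.145,0,0,0,0,0,15],[0.15,0,0,0,0,0,15]]}}

```text
time: 13.7
position: [0.4735, -0.2792, 0.0217]
orientation: [[0.991, -0.136, -0.001], [-0.136, -0.991, 0.0], [-0.001, 0.0, -1.0]]
force: [-3.6, -1.3, -1.6]
grip_width: 0.0199
```

```bash
python3 - <<'E'
from h import *
s=manip.sense();P,R=pose();print(s['force'],s['torque'],P,np.degrees(np.arctan2(R[1,0],R[0,0])),(EYE-P)@U,(P-EYE)@V,mv(EYE-.103*U-.0006*V+[0,0,.021],down(-7.8)))
np.savez('p11.npz',P,R)
for n in('side','wrist'):cv2.imwrite(f'pics/{n}11.png',manip.snapshot(n)[:,:,::-1])
crop('pics/side11.png',(280,200,460,310),'pics/d11c.png',4.4)
E
```

```text
[-3.57967595 -1.26675497 -1.58198606] [-0.40008924  1.10625208 -0.26214945] [ 0.47354422 -0.27918062  0.02169026] -7.821903152653616 0.1280366694522691 -0.0007642608605753984 (array([ 0.0835, -0.0006,  0.0022]), array([ 0.    ,  0.0013, -0.0005]))
```

View pics/d11c.png

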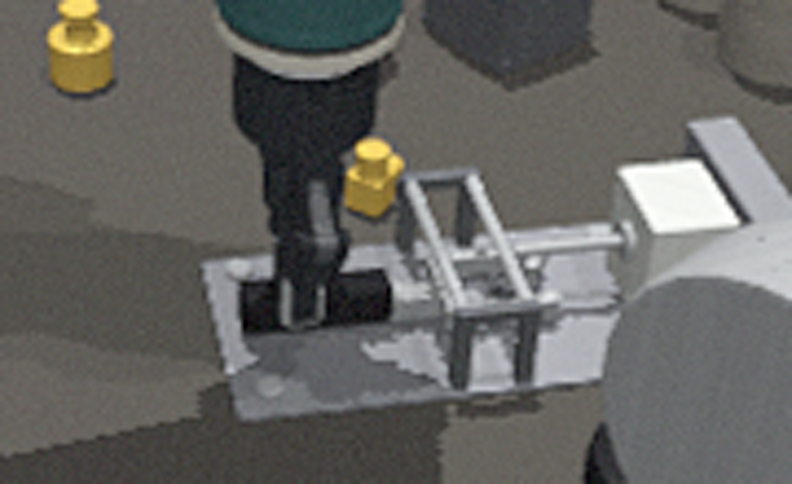

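View pics/wrist11.png

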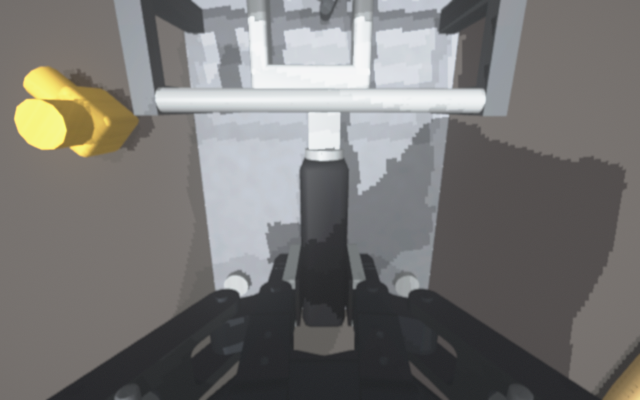

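{"fn": "carry_out", "kwargs": {"rows": [[0.02,0,0,0,0,0,15],[0.04,0,0,0,0,0,15],[0.06,0,0,0,0,0,15],[0.075,0,0,0,0,0,15],[0.085,0,0,0,0,0,15],[0.088,0,0,0,0,0,15],[0.088,0,0,0,0,0,15]]}}

```text
time: 14.38
position: [0.4998, -0.2826, 0.0218]
orientation: [[0.991, -0.136, -0.0], [-0.136, -0.991, -0.0], [-0.0, 0.0, -1.0]]
force: [0.1, 0.4, -1.3]
grip_width: 0.0199
```

```bash
python3 - <<'E'
from h import *
s=manip.sense();P,R=pose();print(s['force'],s['torque'],P,np.degrees(np.arctan2(R[1,0],R[0,0])),(EYE-P)@U,(P-EYE)@V)
np.savez('p12.npz',P,R)
for n in('side','wrist'):cv2.imwrite(f'pics/{n}12.png',manip.snapshot(n)[:,:,::-1])
crop('pics/wrist12.png',(220,0,420,130),'pics/w12c.png',4)
E
```

```text
[ 0.05348816  0.43230859 -1.31762615] [-0.00815429  0.12764996 -0.0718225 ] [ 0.49977333 -0.28262787  0.02177743] -7.799345658884561 0.10158238948308855 -0.0006199186924802508
```

View pics/w12c.png

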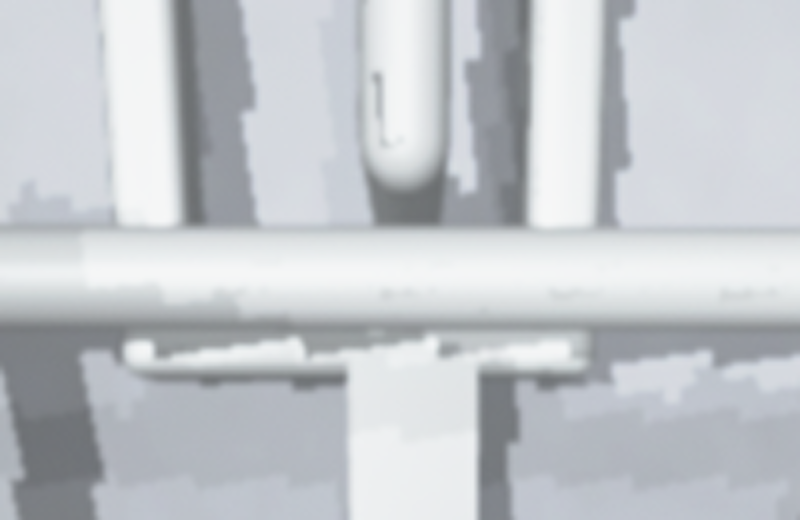

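{"fn": "carry_out", "kwargs": {"rows": [[0,0,0.007,0,0,0,15],[0,0,0.014,0,0,0,15],[0,0,0.02,0,0,0,15],[0,0,0.021,0,0,0,15]]}}

```text
time: 14.82
position: [0.4992, -0.2827, 0.0159]
orientation: [[0.991, -0.136, -0.001], [-0.136, -0.991, -0.0], [-0.001, 0.0, -1.0]]
force: [-8.5, 3.2, 20.5]
grip_width: 0.0202
```

{"fn": "carry_out", "kwargs": {"rows": [[0,0,0,0,0,0,22],[0,0,0,0,0,0,30],[0,0,0,0,0,0,60],[0,0,0,0,0,0,60],[0,0,0,0,0,0,60],[0,0,0,0,0,0,60]]}}

```text
time: 15.32
position: [0.4991, -0.2827, 0.0158]
orientation: [[0.991, -0.136, -0.001], [-0.136, -0.991, 0.0], [-0.001, 0.0, -1.0]]
force: [-0.1, 0.6, -0.2]
grip_width: 0.0601
```

{"fn": "carry_out", "kwargs": {"rows": [[0,0,-0.05,0,0,0,60],[0,0,-0.15,0,0,0,60],[0,0,-0.28,0,0,0,60],[0,0,-0.4,0,0,0,60],[0,0,-0.5,0,0,0,60],[0,0,-0.6,0,0,0,60],[0,0,-0.6,0,0,0,60],[0,0,-0.6,0,0,0,60]]}}

```text
time: 15.98
position: [0.5, -0.2831, 0.1974]
orientation: [[0.991, -0.136, 0.002], [-0.136, -0.991, -0.002], [0.002, 0.001, -1.0]]
force: [-0.5, -0.3, -0.5]
grip_width: 0.0598
```

```bash
python3 - <<'E'
from h import *
s=manip.sense();P,R=pose();print(s['time'],s['force'],P,s['grip_width'])
np.savez('p13.npz',P,R)
for n in('side','scene','wrist'):cv2.imwrite(f'pics/{n}13.png',manip.snapshot(n)[:,:,::-1])
crop('pics/wrist13.png',(220,0,420,150),'pics/w13c.png',4)
crop('pics/side13.png',(280,200,460,310),'pics/d13c.png',4.4)
E
```

```text
15.9833 [-0.50980891 -0.30900126 -0.50323117] [ 0.49996315 -0.28312138  0.19737622] 0.0598219517733333
```

View pics/wrist13.png

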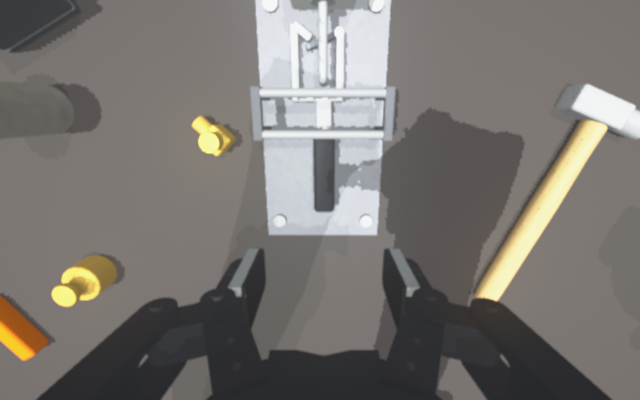

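View pics/w13c.png

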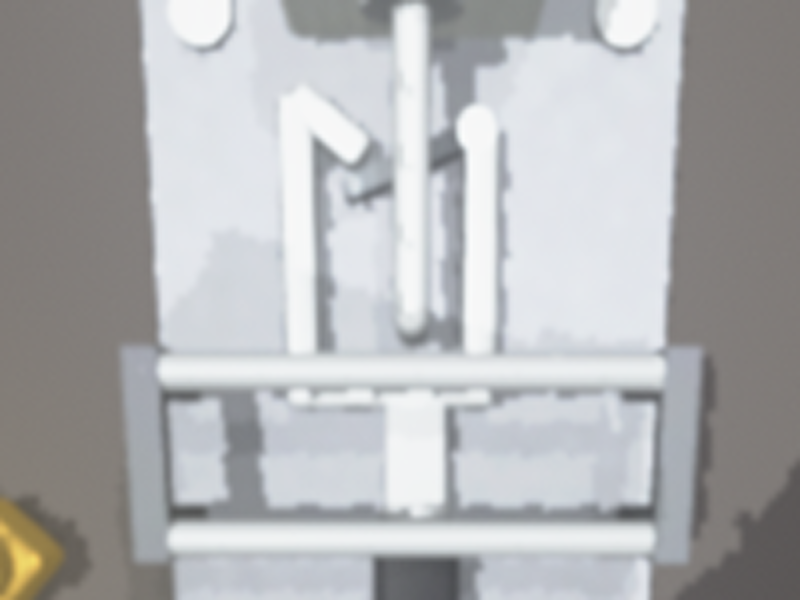

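View pics/d13c.png

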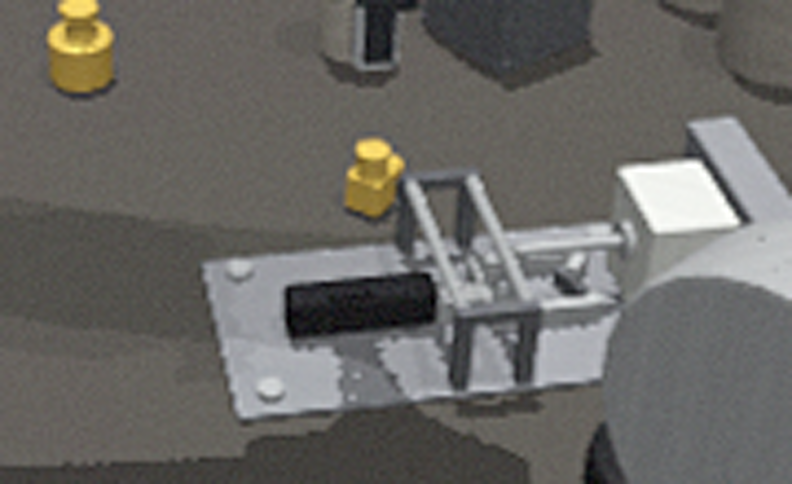

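```bash
python3 - <<'E'
from h import *
z=np.load('p13.npz');po=(z['arr_0'],z['arr_1'])
c=lambda x,y:(220+x/4,y/4)
W=lambda x,y,h:onz('wrist',*c(x,y),h,po)
bl=W(290,405,.019);br=W(491,403,.019);tip=W(298,88,.019);aL=W(283,150,.019);aR=W(496,150,.019)
head=(bl+br)/2+.036*U; print('head',head,'width',np.linalg.norm(bl-br),np.linalg.norm(aL-aR))
y=np.degrees(np.arctan2((br-bl)[0],-(br-bl)[1]));print('yaw',np.degrees(np.arctan2(-(bl-br)[0],(bl-br)[1])))
pocket=head+.026*U-.006*V-.036*U+.002*V
bar=W(411,337,.045)+.004*U
for e in(EYE,bar): d=e-pocket;print('eye in pocket',d@U,d@V)
print('tip->pocket check',(tip-pocket)@U)
hg=onz('wrist',*c(345,200),.019,po);print('gate tip dist along',(hg-pocket)@U,(hg-pocket)@V,'pivot',(W(478,125,.019)-pocket)@U,(W(478,125,.019)-pocket)@V)
# gate at start in w2
z=np.load('p2.npz');p2=(z['arr_0'],z['arr_1']);q=lambda x,y:onz('wrist',220+x/4.4,150+y/4.4,.014,p2)
g=q(424,137)-q(527,90);a=np.radians(175.8);u=np.array([np.cos(a),np.sin(a),0]);v=np.array([-u[1],u[0],0]);print('gate vec start',g@u,g@v)
g=W(350,195,.019)-W(478,125,.019);print('gate vec now',g@U,g@V)
E
```

```text
head [ 0.62074851 -0.29403072  0.019     ] width 0.05070531218285261 0.05074550224876069
yaw -7.27122934106605
eye in pocket -0.009821050089928455 -0.0005009518225813843
eye in pocket -0.008143765677102571 -0.001241874590416193
tip->pocket check 0.04444364000449069
gate tip dist along 0.020601404870968096 0.014676155632634443 pivot 0.03669092550086705 -0.017113087866506487
gate vec start -0.013700504345116236 0.03083324113557557
gate vec now -0.015000230442054188 0.030567638651869282
```

```bash
python3 - <<'E'
from plant import manip
print(manip.close_job())
E
```

```text
the job is handed in; nothing more can be done
None
```

The snap-hook puller is clipped onto the eye bar and lying on the station's bed. I handed the job in at about 16 s of the 56 s limit.

I drew it out about 157 mm by its head, laid it down and let go. Then I took it by the black grip, turned it half round, and pushed it under the guard rods. The push read about 4 N against the gate, then dropped to zero as the bar passed.

**Last checks, from the pictures after release:**
- **Bar in pocket:** the bar stands 8–10 mm behind the pocket point and about 1 mm to the side, well inside the limits.
- **Gate:** it sits at the same angle as before the job, to within measuring error, so it looks shut.
- **Lying flat:** the grip looks flat on the bed. I did not measure its final height or tilt.
- **Robot:** the fingers are open and about 180 mm above the puller, with no contact force.
- **Other objects:** I did not move any of them as far as I could see, but I did not re-measure them at the end.

**What disagreed:**
- **Heights:** two-view heights ran low by 2 mm at the hook head and about 6 mm at the grip top. The eye bar's top came out about 7 mm low. I used the text's heights there.
- **Station direction:** readings varied between about −7.2° and −8.2°; I pushed along −7.8°.
- **Head sag:** the head seemed to sag a few millimetres while carried. I kept the hand about 6 mm high during the push and lowered it before letting go, which pressed it onto the bed with about 20 N.

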